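# Sweep the bottle caps into the catch tray

### The job

Clear the snack bar: with closed fingers, sweep the three yellow bottle caps across the dark wooden board and over its edge into the empty red catch tray, none of them into the white snack tray. Only push the caps along the board: do not pinch them, press down on them or pick them up. Leave the salt shaker, the dip jar and the remote control where they stand.

Things in the scene. Friction and masses are not known exactly. Their poses are not given: they have to be found in the camera images.
- board: dark wooden serving board, a fixed flat slab 280 mm along its x, 320 mm along its y and 40 mm high (top at world z = 0.040), with no rim; origin at the centre of its underside on the counter. It is turned up to about 9 degrees on the counter. A tray stands along each of its two ends (+y and -y): on some starts the red one is at +y, on others at -y
- catch_tray: empty red open tray, fixed, 280 mm along its x, 130 mm along its y, 34 mm high with walls and floor 5 mm thick, same yaw as the board; origin at the centre of its underside. Its near wall is 1 mm from the board's end and its rim 6 mm below the board's top, so a cap pushed past the board's edge drops in. The centre of the tray is 226 mm from the board's centre, along the board's +y or -y
- snack_tray: white open tray of the same size and fixed in the same way at the board's other end, with flat crackers in it (no higher than 12 mm, part of the tray); origin at the centre of its underside
- cap1: yellow metal twist-off bottle cap, a disc 34 mm in diameter and 11 mm high, 10 to 17 g, lying flat and loose on the board with its closed side up; origin at the centre of its underside. It slides when pushed; its yaw means nothing. This one starts in the strip of the board nearer the robot (70 to 100 mm from the board's middle line along its -x)
- cap2: yellow metal twist-off bottle cap, a disc 34 mm in diameter and 11 mm high, 10 to 17 g, lying flat and loose on the board with its closed side up; origin at the centre of its underside. It slides when pushed; its yaw means nothing. This one starts in the strip farther from the robot (70 to 100 mm along the board's +x), in its -y half
- cap3: yellow metal twist-off bottle cap, a disc 34 mm in diameter and 11 mm high, 10 to 17 g, lying flat and loose on the board with its closed side up; origin at the centre of its underside. It slides when pushed; its yaw means nothing. This one starts in the strip farther from the robot (70 to 100 mm along the board's +x), in its +y half
- shaker: clear salt shaker with a steel top, 38 mm in diameter, 55 mm high, standing loose on the board's middle line (within 10 mm of the board's x = 0); origin at the centre of its underside. To be left alone
- dip_jar: small dip jar with a green lid, 42 mm in diameter, 50 mm high, standing loose on the board's middle line (within 10 mm of the board's x = 0), in the other half from the shaker; origin at the centre of its underside. To be left alone
- remote: black remote control, 160 x 45 x 18 mm, long along its x, lying loose on the counter beyond the board's far side; origin at the centre of its underside. To be left alone

How it is judged:
By the outcome, as a careful person would: the job done as asked, in the order asked, and still so for the second after the job is handed in, with the robot touching nothing.
It also fails if it takes over 64 s, if anything falls off the work surface, if the arm or the gripper's body presses on something with over 40 N, if the wrist force passes 120 N, or if a joint passes its speed limit or range.

### The arm

A 6-joint arm with a two-finger parallel gripper is mounted at the origin on the work surface. World frame = base frame: x ahead of the robot, y to its left, z up, the work surface at z = 0. Lengths are in mm, angles in rad, forces in N, time in s.
With the tool pointing down it reaches from about 350 to 800 mm from the base axis. Payload 7.3 kg.
Tool frame: the origin (TCP) lies at the very end of the fingers, on their centre line; the grasp point (between the pads) lies r.hold_point_z behind it (r.hold_point_z is the distance from the TCP to the grasp point, in mm); z points along the fingers, y is the line along which they close (so a half turn about z gives the same grasp; the last joint's range is limited). The gripper opens to 85 mm and grips with 20 to 120 N. Pads are 22 mm wide; open, the fingers measure 114 mm over their backs; the gripper's body (76 mm by 85 mm) begins 54 mm behind the grasp point. The pads swing forward as they close: fully open they stand 13 mm farther back than shut.
Start: joints at [1.008, 0.342, 1.524, -0, 1.275, -0.146], TCP at [212.529, 480.083, 193.822] pointing down, gripper open.
Joint ranges: [-2.53, 2.53], [-0.77, 2.02], [0.04, 2.7], [-1, 4.14], [0.28, 2.66], [-3.11, 3.11]. Speed limits (rad/s): [2.57, 2.57, 3.14, 3.14, 3.14, 3.14].

### API

Orientations are given as a unit quaternion [x, y, z, w].
In Python, from rig import observe, camera, get_calibration, workorder, r gives the robot as it stands.
- The arm moves only by the tool send_rows, never from a script. Its argument "plan" is a list of rows, each an object with "xyz": the shift along the tool's x, y, z in m, a list of three; "turn": the turn, a rotation vector about the tool's x, y, z in rad, a list of three; "jaw": the opening, from 0 (shut) to 1 (fully open). In form: [{"xyz": [x, y, z], "turn": [wx, wy, wz], "jaw": jaw}, ...]. A call has exactly 5 rows; each row is the pose to reach, as a shift and turn from the pose commanded when the call began, along the tool's axes at that moment; what a row does not reach only later rows make up. A row lasts 1/12 s, in which the tool goes at most 41.7 mm and 7.16 degrees, less where a joint would pass 70% of its speed; a pose out of reach is approached as far as the arm can. A call with a gripper value outside its range is refused whole. The fingers move at their own pace and stop on an object; "grip_force" is the grip in N (left out, the last holds). Time passes only in rows, so rows that repeat a pose let the fingers close, or fill a call up. It gives the time, the measured TCP pose, the force, the opening and the grip force at its end, in the units of the state.
- observe(): the state, without advancing time (a new reading comes with each control period).
- camera(name): name is "scene" or "top" or "wrist"; returns (picture, depth): 420x560x3 uint8, red, green, blue; 420x560 float32, mm along the optical axis (not along the pixel's ray), 0 where there is no reading.
- get_calibration(name): a dict with "camera_matrix" (3x3 intrinsics, pixels), "R" (3x3) and "t" (3): a world point X has camera coordinates R X + t; the wrist camera has in their place "tool_from_camera" (4x4, takes a point from camera to tool coordinates, whose origin is the TCP and whose axes are the flange's). Camera axes: x right, y down, z forward; pixel columns grow to the right and rows downward; lengths in mm; the calibration is good to about 2 mm. A picture is of the moment at which its call begins: read the wrist's pose just before it. get_calibration takes no time and is no camera call.
- workorder.sign_off(): hands the job in; it is judged then, once.
The state is a dict: "time_s": time; "joint_pos": joint angles; "joint_vel": joint speeds; "joint_efforts": joint torques, N m; "position": TCP position; "tcp_rot": TCP orientation; "wrist_force": force on the tool from outside, world axes, zero at the start; "wrist_torque": the same for the moment, N m; "gripper_width": opening from 0.0 (shut) to 1.0 (fully open); "finger_force": force on a finger pad.
Only numpy, scipy, OpenCV 4.12 (cv2) and the standard library are available. Lean on these libraries where they do the work, as an engineer would, in place of code of your own. Each camera call takes 0.05 s, during which the arm holds its last target. There are 200 camera calls.

## Working session

There is one attempt and no reset: what is moved stays moved. The work goes in short steps, Python scripts to look and compute and a tool call to move; the robot and the scene stay as the last step left them, time stands still between calls to the robot, and variables do not carry over. Pictures are saved under pics/ and viewed, at most 10 in all, crops included, and the job is handed in when it is done.

Besides the shell and the picture viewer there is one more tool, called after "Call:" as a command line: name --argument value ..., lists and objects as JSON in quotes. send_rows: Moves the arm, as the interface text tells. Its arguments: {"type":"object","properties":{"plan":{"type":"array"},"grip_force":{"type":"number"}},"required":["plan"]}

```bash
mkdir -p pics; python3 - <<'E'
from rig import observe, camera, get_calibration, r
import cv2,numpy as np
s=observe();print(s)
for n in ["top","scene"]:
    p,d=camera(n);cv2.imwrite(f"pics/{n}0.png",p[:,:,::-1]);np.savez(f"{n}0.npz",p=p,d=d)
    print(get_calibration(n))
print(r.hold_point_z)
E
```

```text
{'time_s': 0.0, 'joint_pos': array([ 1.00801702e+00,  3.42724395e-01,  1.52507319e+00,  5.25198284e-06,
        1.27538276e+00, -1.46026997e-01]), 'joint_vel': array([ 6.82013838e-04,  2.52679848e-04, -4.55803779e-04, -1.29738980e-03,
       -1.11931523e-03, -2.29558467e-06]), 'joint_efforts': array([-6.32966730e-04, -4.33668351e+01, -2.46017879e+01, -2.15663667e-04,
        7.60123017e-03,  1.74321946e-05]), 'position': array([212.24820719, 479.65778121, 193.10553525]), 'tcp_rot': array([ 2.06872142e-01,  9.78367664e-01, -7.43638973e-04, -2.77844126e-04]), 'wrist_force': array([0.64300335, 0.84071476, 0.44256264]), 'wrist_torque': array([-0.05093485, -0.02557168,  0.00946946]), 'finger_force': 0.0, 'gripper_width': 0.9999702218131868}
{'camera_matrix': array([[459.35514036,   0.        , 283.21704933],
       [  0.        , 459.35514036, 213.12159449],
       [  0.        ,   0.        ,   1.        ]]), 'R': array([[-0.00572178, -0.99991343,  0.01184846],
       [-0.99712802,  0.00481024, -0.07558161],
       [ 0.07551807, -0.0122469 , -0.99706922]]), 't': array([  6.0347427 , 642.48721037, 790.33513918])}
{'camera_matrix': array([[518.74392443,   0.        , 281.95143613],
       [  0.        , 518.74392443, 210.88973805],
       [  0.        ,   0.        ,   1.        ]]), 'R': array([[-0.55348222,  0.83285947,  0.00159056],
       [ 0.53313189,  0.35576222, -0.76759601],
       [-0.63986547, -0.42400277, -0.640932  ]]), 't': array([ 330.9415724 , -312.23180914, 1359.37845736])}
18.700000000000003
```

View pics/top0.png

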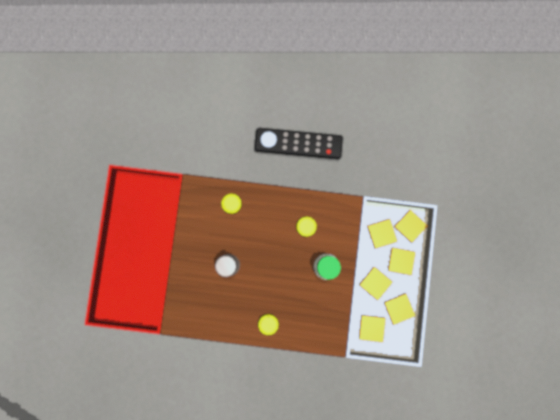

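View pics/scene0.png

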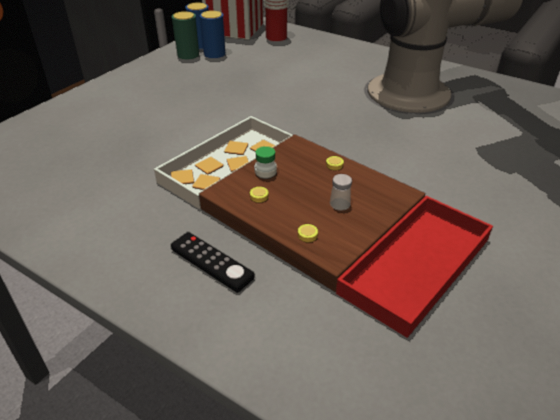

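Top view: the red tray is on the left (+y) and the white tray on the right. Caps are at px (231,203), (307,226) and (268,325), the shaker at (226,266) and the jar at (328,267). The board corners are (181,175), (363,197), (346,356) and (161,334). The scene view agrees.

```bash
cat > h.py <<'E'
import numpy as np,cv2
from rig import get_calibration
def px2w(uv,z,name="top"):
    c=get_calibration(name);R=c["R"];t=c["t"]
    d=R.T@np.linalg.inv(c["camera_matrix"])@np.array([*uv,1.]);o=-R.T@t
    return o+d*(z-o[2])/d[2]
E
python3 - <<'E'
from h import *
z=np.load("top0.npz");p=z["p"];d=z["d"]
hsv=cv2.cvtColor(p,cv2.COLOR_RGB2HSV)
m=cv2.inRange(hsv,(22,120,80),(36,255,255));n,_,st,ce=cv2.connectedComponentsWithStats(m)
C=[]
for i in range(1,n):
    if st[i,4]>100 and ce[i][0]<345: C.append(ce[i]);print("cap",st[i],ce[i],px2w(ce[i],51).round(1))
cor=[px2w(u,40)[:2] for u in [(181,175),(363,197),(346,356),(161,334)]]
print(np.round(cor,1),[np.linalg.norm(cor[i]-cor[(i+1)%4]).round(1) for i in range(4)])
ctr=np.mean(cor,0);ey=cor[0]-cor[1]+cor[3]-cor[2];ey/=np.linalg.norm(ey);ex=np.array([ey[1],-ey[0]])
print("ctr",ctr,"yaw",np.degrees(np.arctan2(ex[1],ex[0])))
for nme,uv,h in [("c",c,51) for c in C]+[("shaker",(226,266),95),("jar",(328,267),90)]:
    w=px2w(uv,h)[:2];print(nme,w.round(1),"board",(ex@(w-ctr)).round(1),(ey@(w-ctr)).round(1))
# depth height check
c=get_calibration("top")
for uv in [(231,203),(307,226),(268,325),(226,266),(328,267),(260,250)]:
    q=np.linalg.inv(c["camera_matrix"])@[*uv,1]*d[uv[1],uv[0]];print(uv,(c["R"].T@(q-c["t"])).round(1))
from rig import observe
from scipy.spatial.transform import Rotation as Ro
s=observe();M=Ro.from_quat(s["tcp_rot"]).as_matrix();print(M.round(3))
E
```

```text
cap [221 193  21  21 356] [231.00280899 203.1011236 ] [658.2  92.5  51. ]
cap [296 216  21  21 354] [306.07909605 226.06779661] [618.1 -36.   51. ]
cap [258 314  21  22 377] [267.933687   324.24933687] [453.   29.8  51. ]
[[ 708.9  180.9]
 [ 668.9 -136.7]
 [ 397.  -102.6]
 [ 436.3  211.8]] [np.float64(320.1), np.float64(274.1), np.float64(316.8), np.float64(274.4)]
ctr [552.76177455  38.32694399] yaw -7.152379197595563
c [658.2  92.5] board 97.8 66.8
c [618.1 -36. ] board 74.1 -65.7
c [453.   29.8] board -97.9 -20.9
shaker [552.6  95.7] board -7.3 56.9
jar [549.8 -68.5] board 10.4 -106.3
(231, 203) [658.4  92.5  50.4]
(307, 226) [618.2 -37.7  49.8]
(268, 325) [451.6  29.7  50.3]
(226, 266) [552.6  95.6  95.9]
(328, 267) [549.8 -68.6  89.3]
(260, 250) [577.6  43.3  39.7]
[[-0.914  0.405 -0.001]
 [ 0.405  0.914 -0.001]
 [ 0.    -0.001 -1.   ]]
```

Call:
send_rows --plan '[{"xyz": [0, 0, 0], "turn": [0, 0, 0.12], "jaw": 0}, {"xyz": [0, 0, 0], "turn": [0, 0, 0.24], "jaw": 0}, {"xyz": [0, 0, 0], "turn": [0, 0, 0.36], "jaw": 0}, {"xyz": [0, 0, 0], "turn": [0, 0, 0.48], "jaw": 0}, {"xyz": [0, 0, 0], "turn": [0, 0, 0.6], "jaw": 0}]'

```text
time_s: 0.52
position: [212.4, 479.8, 193.4]
tcp_rot: [0.489, 0.872, -0.0, -0.0]
wrist_force: [0.1, 0.2, -0.1]
gripper_width: 0.297
finger_force: 0.0
```

Call:
send_rows --plan '[{"xyz": [0, 0, 0], "turn": [0, 0, 0.12], "jaw": 0}, {"xyz": [0, 0, 0], "turn": [0, 0, 0.24], "jaw": 0}, {"xyz": [0, 0, 0], "turn": [0, 0, 0.36], "jaw": 0}, {"xyz": [0, 0, 0], "turn": [0, 0, 0.48], "jaw": 0}, {"xyz": [0, 0, 0], "turn": [0, 0, 0.6], "jaw": 0}]'

```text
time_s: 0.93
position: [212.4, 479.8, 193.4]
tcp_rot: [0.725, 0.689, -0.0, 0.0]
wrist_force: [0.2, -0.2, -0.1]
gripper_width: -0.001
finger_force: 0.0
```

Call:
send_rows --plan '[{"xyz": [0, 0, 0], "turn": [0, 0, 0.08], "jaw": 0}, {"xyz": [0, 0, 0], "turn": [0, 0, 0.08], "jaw": 0}, {"xyz": [0, 0, 0], "turn": [0, 0, 0.08], "jaw": 0}, {"xyz": [0, 0, 0], "turn": [0, 0, 0.08], "jaw": 0}, {"xyz": [0, 0, 0], "turn": [0, 0, 0.08], "jaw": 0}]'

```text
time_s: 1.35
position: [212.5, 480.0, 193.7]
tcp_rot: [0.75, 0.662, -0.0, 0.0]
wrist_force: [-0.2, -0.2, -0.3]
gripper_width: -0.001
finger_force: 0.0
```

```bash
cat >> h.py <<'E'
from rig import observe
from scipy.spatial.transform import Rotation as Ro
CTR=np.array([552.8,38.3]);EX=np.array([.9922,-.1245]);EY=np.array([.1245,.9922])
def st(tx,ty,tz):
    s=observe();M=Ro.from_quat(s["tcp_rot"]).as_matrix();p=s["position"]
    w=CTR+EX*tx+EY*ty;g=np.array([*w,tz])
    print("t",round(s["time_s"],2),"p",p.round(1),"board",(EX@(p[:2]-CTR)).round(1),(EY@(p[:2]-CTR)).round(1),"F",s["wrist_force"].round(1),"jaw",round(s["gripper_width"],3),"j",s["joint_pos"].round(2),"shift",(M.T@(g-p)).round(1))
    print("toolx ang",np.degrees(np.arctan2(M[1,0],M[0,0])).round(2),"want 82.85; z",M[:,2].round(4))
E
python3 -c "
from h import *
st(97.8,29,75)"
```

```text
t 1.35 p [212.5 480.  193.7] board -392.7 395.9 F [-0.2 -0.2 -0.3] jaw -0.001 j [1.01 0.34 1.52 0.   1.28 1.13] shift [-367.2  490.3  118.7]
toolx ang 82.88 want 82.85; z [-1.e-04 -1.e-04 -1.e+00]
```

Call:
send_rows --plan '[{"xyz": [-0.0245, 0.0327, 0], "turn": [0, 0, 0], "jaw": 0}, {"xyz": [-0.049, 0.0654, 0], "turn": [0, 0, 0], "jaw": 0}, {"xyz": [-0.0735, 0.0981, 0], "turn": [0, 0, 0], "jaw": 0}, {"xyz": [-0.098, 0.1308, 0], "turn": [0, 0, 0], "jaw": 0}, {"xyz": [-0.1225, 0.1635, 0], "turn": [0, 0, 0], "jaw": 0}]'

```text
time_s: 1.77
position: [360.3, 336.6, 194.0]
tcp_rot: [0.75, 0.662, 0.0, 0.0]
wrist_force: [0.0, 0.9, 0.3]
gripper_width: 0.003
finger_force: 0.0
```

Call:
send_rows --plan '[{"xyz": [-0.0245, 0.0327, 0], "turn": [0, 0, 0], "jaw": 0}, {"xyz": [-0.049, 0.0654, 0], "turn": [0, 0, 0], "jaw": 0}, {"xyz": [-0.0735, 0.0981, 0], "turn": [0, 0, 0], "jaw": 0}, {"xyz": [-0.098, 0.1308, 0], "turn": [0, 0, 0], "jaw": 0}, {"xyz": [-0.1225, 0.1635, 0], "turn": [0, 0, 0], "jaw": 0}]'

```text
time_s: 2.18
position: [507.3, 194.2, 193.9]
tcp_rot: [0.75, 0.662, 0.0, -0.0]
wrist_force: [1.0, 1.2, -0.4]
gripper_width: 0.004
finger_force: 0.0
```

Call:
send_rows --plan '[{"xyz": [-0.0245, 0.0327, 0], "turn": [0, 0, 0], "jaw": 0}, {"xyz": [-0.049, 0.0654, 0], "turn": [0, 0, 0], "jaw": 0}, {"xyz": [-0.0735, 0.0981, 0], "turn": [0, 0, 0], "jaw": 0}, {"xyz": [-0.098, 0.1308, 0], "turn": [0, 0, 0], "jaw": 0}, {"xyz": [-0.1222, 0.1633, 0], "turn": [0, 0, 0], "jaw": 0}]'

```text
time_s: 2.6
position: [653.9, 52.4, 193.7]
tcp_rot: [0.75, 0.662, 0.0, -0.0]
wrist_force: [1.0, 1.5, -0.3]
gripper_width: -0.003
finger_force: 0.0
```

Call:
send_rows --plan '[{"xyz": [0, 0, 0.03], "turn": [0, 0, 0], "jaw": 0}, {"xyz": [0, 0, 0.06], "turn": [0, 0, 0], "jaw": 0}, {"xyz": [0, 0, 0.09], "turn": [0, 0, 0], "jaw": 0}, {"xyz": [0, 0, 0.118], "turn": [0, 0, 0], "jaw": 0}, {"xyz": [0, 0, 0.118], "turn": [0, 0, 0], "jaw": 0}]'

```text
time_s: 3.02
position: [648.7, 54.1, 69.2]
tcp_rot: [0.75, 0.661, -0.004, -0.004]
wrist_force: [-0.8, 0.2, -1.0]
gripper_width: 0.002
finger_force: 0.0
```

```bash
python3 -c "
from h import *
from rig import camera
st(97.8,29,43.5)
p,d=camera('wrist');q,d=camera('scene')
import cv2
cv2.imwrite('pics/w1.png',np.hstack([cv2.resize(p,(400,300)),q[90:270,180:420].repeat(2,0).repeat(2,1)[:300,:400]])[:,:,::-1])"
```

```text
t 3.02 p [648.7  54.1  69.2] board 93.2 27.6 F [-0.8  0.2 -1. ] jaw 0.002 j [-0.03  0.69  1.29  0.    1.17  0.09] shift [ 1.4  4.9 25.6]
toolx ang 82.82 want 82.85; z [-1.170e-02  5.000e-04 -9.999e-01]
```

View pics/w1.png

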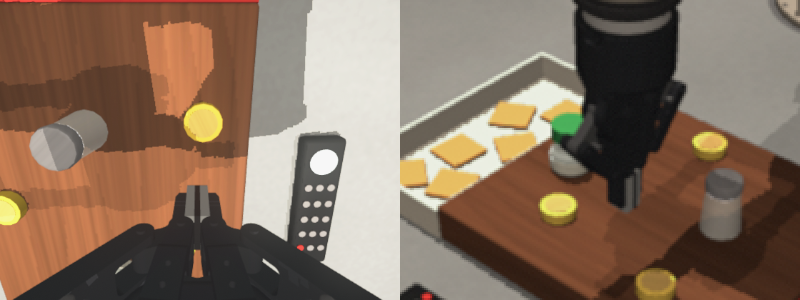

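The picture shows the closed fingers behind cap3, lined up with it. The gripper's linkage bows out sideways, so I'll measure its extent with depth before working near the jar and shaker.

```bash
python3 -c "
from h import *
from rig import camera
st(97.8,29,43.5)
s=observe();M=Ro.from_quat(s['tcp_rot']).as_matrix();P=[]
p,d=camera('scene');c=get_calibration('scene');v,u=np.nonzero(d>0)
q=np.linalg.inv(c['camera_matrix'])@np.vstack([u,v,np.ones(len(u))])*d[v,u]
X=(c['R'].T@(q-c['t'][:,None])).T; P.append((X-s['position'])@M)
c=get_calibration('wrist');p,d=camera('wrist');v,u=np.nonzero(d>0)
q=np.linalg.inv(c['camera_matrix'])@np.vstack([u,v,np.ones(len(u))])*d[v,u]
T=c['tool_from_camera'];P.append((T[:3,:3]@q+T[:3,3:]).T)
for Q in P:
  Q=Q[(abs(Q[:,0])<50)&(abs(Q[:,1])<90)]
  for a in range(0,120,10):
    k=Q[(Q[:,2]<-a)&(Q[:,2]>-a-10)]
    if len(k)>5: print(a,len(k),np.percentile(k[:,0],[2,98]).round(),np.percentile(k[:,1],[2,98]).round())
"
```

```text
t 3.12 p [652.5  54.2  75.5] board 96.9 28.2 F [-0.4 -0.   0.3] jaw 0.002 j [-0.03  0.68  1.29  0.    1.18  0.09] shift [ 0.8  0.9 32. ]
toolx ang 82.82 want 82.85; z [-1.8e-03  1.0e-04 -1.0e+00]
0 36 [21. 38.] [-90. -86.]
10 41 [18. 37.] [-90. -85.]
20 7 [20. 36.] [-89. -88.]
30 7 [-6.  6.] [6. 8.]
40 54 [-5. 11.] [-11.  15.]
50 89 [-7. 11.] [-12.  15.]
60 82 [-8. 11.] [-12.  15.]
70 50 [ 4. 12.] [-10.  15.]
80 141 [-9. 13.] [-29.  33.]
90 178 [-11.  13.] [-37.  40.]
100 245 [-12.  17.] [-43.  50.]
110 229 [-7. 17.] [-53.  57.]
0 154 [21. 33.] [-90. -88.]
10 241 [20. 34.] [-90. -88.]
40 454 [ 5. 10.] [-12.  13.]
50 766 [ 5. 10.] [-13.  13.]
60 905 [ 5. 10.] [-13.  13.]
70 1066 [-11.  11.] [-16.  17.]
80 3676 [-10.  12.] [-32.  33.]
90 7952 [-10.  11.] [-37.  38.]
100 8032 [-10.  16.] [-46.  47.]
110 11485 [-0. 16.] [-54.  54.]
```

Call:
send_rows --plan '[{"xyz": [0, 0.001, 0.01], "turn": [0, 0, 0], "jaw": 0}, {"xyz": [0, 0.001, 0.02], "turn": [0, 0, 0], "jaw": 0}, {"xyz": [0, 0.001, 0.027], "turn": [0, 0, 0], "jaw": 0}, {"xyz": [0, 0.001, 0.032], "turn": [0, 0, 0], "jaw": 0}, {"xyz": [0, 0.001, 0.032], "turn": [0, 0, 0], "jaw": 0}]'

```text
time_s: 3.63
position: [652.8, 54.1, 42.1]
tcp_rot: [0.75, 0.661, -0.001, -0.001]
wrist_force: [0.1, -0.0, 0.0]
gripper_width: -0.001
finger_force: 0.0
```

Call:
send_rows --plan '[{"xyz": [0.006, 0, 0], "turn": [0, 0, 0], "jaw": 0}, {"xyz": [0.012, 0, 0], "turn": [0, 0, 0], "jaw": 0}, {"xyz": [0.018, 0, 0], "turn": [0, 0, 0], "jaw": 0}, {"xyz": [0.024, 0, 0], "turn": [0, 0, 0], "jaw": 0}, {"xyz": [0.03, 0, 0], "turn": [0, 0, 0], "jaw": 0}]'

```text
time_s: 4.05
position: [657.8, 84.8, 44.1]
tcp_rot: [0.75, 0.661, 0.0, 0.0]
wrist_force: [-0.2, -0.5, 0.1]
gripper_width: -0.001
finger_force: 0.0
```

```bash
python3 -c "
from h import *
from rig import camera
st(97.8,190,43.5)
p,d=camera('wrist');cv2.imwrite('pics/w2.png',p[:,:,::-1])"
```

```text
t 4.05 p [657.8  84.8  44.1] board 98.4 59.2 F [-0.2 -0.5  0.1] jaw -0.001 j [0.01 0.73 1.29 0.   1.12 0.14] shift [130.8  -0.7   0.7]
toolx ang 82.81 want 82.85; z [ 7.e-04  2.e-04 -1.e+00]
```

View pics/w2.png

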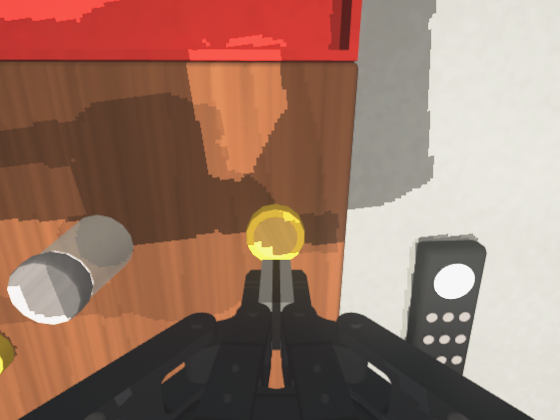

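The cap sits at (275,233), centred on the fingertips (column about 275). I'll carry on with the sweep.

Call:
send_rows --plan '[{"xyz": [0.01, 0, 0], "turn": [0, 0, 0], "jaw": 0}, {"xyz": [0.02, 0, 0], "turn": [0, 0, 0], "jaw": 0}, {"xyz": [0.03, 0, 0], "turn": [0, 0, 0], "jaw": 0}, {"xyz": [0.04, 0, 0], "turn": [0, 0, 0], "jaw": 0}, {"xyz": [0.05, 0, 0], "turn": [0, 0, 0], "jaw": 0}]'

```text
time_s: 4.52
position: [663.9, 134.8, 43.8]
tcp_rot: [0.75, 0.661, 0.0, -0.0]
wrist_force: [0.2, 0.8, 0.2]
gripper_width: 0.003
finger_force: 0.0
```

Call:
send_rows --plan '[{"xyz": [0.01, 0, 0], "turn": [0, 0, 0], "jaw": 0}, {"xyz": [0.02, 0, 0], "turn": [0, 0, 0], "jaw": 0}, {"xyz": [0.028, 0, 0], "turn": [0, 0, 0], "jaw": 0}, {"xyz": [0.036, 0, 0], "turn": [0, 0, 0], "jaw": 0}, {"xyz": [0.044, 0, 0], "turn": [0, 0, 0], "jaw": 0}]'

```text
time_s: 4.93
position: [669.5, 177.9, 43.8]
tcp_rot: [0.75, 0.661, 0.0, 0.0]
wrist_force: [-0.2, -0.3, -0.8]
gripper_width: -0.0
finger_force: 0.0
```

Call:
send_rows --plan '[{"xyz": [0.008, 0, 0], "turn": [0, 0, 0], "jaw": 0}, {"xyz": [0.016, 0, 0], "turn": [0, 0, 0], "jaw": 0}, {"xyz": [0.024, 0, 0], "turn": [0, 0, 0], "jaw": 0}, {"xyz": [0.032, 0, 0], "turn": [0, 0, 0], "jaw": 0}, {"xyz": [0.038, 0, 0], "turn": [0, 0, 0], "jaw": 0}]'

```text
time_s: 5.35
position: [674.3, 215.8, 43.8]
tcp_rot: [0.75, 0.661, 0.0, -0.0]
wrist_force: [-0.3, 0.6, 0.5]
gripper_width: -0.002
finger_force: 0.0
```

```bash
python3 -c "
from h import *
from rig import camera
st(74.1,-104,43.5)
p,d=camera('wrist');cv2.imwrite('pics/w3.png',p[:,:,::-1])"
```

```text
t 5.35 p [674.3 215.8  43.8] board 98.4 191.2 F [-0.3  0.6  0.5] jaw -0.002 j [0.2  0.81 1.13 0.   1.21 0.33] shift [-295.2  -24.     0.3]
toolx ang 82.79 want 82.85; z [ 1.e-04  2.e-04 -1.e+00]
```

View pics/w3.png

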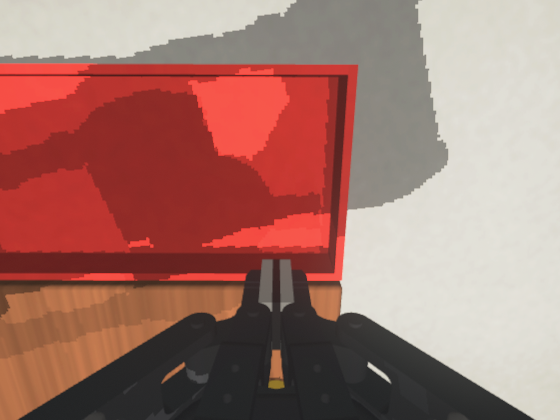

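The tray shows no cap, and there is some yellow at (275,384), behind the gripper. I'll lift and check from the top.

Call:
send_rows --plan '[{"xyz": [0, 0, -0.02], "turn": [0, 0, 0], "jaw": 0}, {"xyz": [0, 0, -0.05], "turn": [0, 0, 0], "jaw": 0}, {"xyz": [0, 0, -0.08], "turn": [0, 0, 0], "jaw": 0}, {"xyz": [0, 0, -0.11], "turn": [0, 0, 0], "jaw": 0}, {"xyz": [0, 0, -0.13], "turn": [0, 0, 0], "jaw": 0}]'

```text
time_s: 5.82
position: [675.0, 214.8, 177.5]
tcp_rot: [0.75, 0.661, 0.002, 0.001]
wrist_force: [0.7, -0.3, 0.7]
gripper_width: -0.0
finger_force: 0.0
```

```bash
cat >> h.py <<'E'
def caps():
    from rig import camera
    out={}
    for n in ["top","scene"]:
        p,d=camera(n);out[n]=p;c=get_calibration(n)
        hsv=cv2.cvtColor(p,cv2.COLOR_RGB2HSV);m=cv2.inRange(hsv,(22,120,80),(36,255,255))
        k,_,s,ce=cv2.connectedComponentsWithStats(m)
        for i in range(1,k):
            u=ce[i]
            if s[i,4]<15: continue
            z=d[int(u[1]),int(u[0])];q=c["R"].T@(np.linalg.inv(c["camera_matrix"])@[*u,1]*z-c["t"])
            b=q[:2]-CTR
            if abs(EX@b)<160 and EY@b>-160: print(n,u.round(),s[i,4],q.round(),"board",(EX@b).round(1),(EY@b).round(1))
    return out
E
python3 -c "
from h import *
o=caps()
from rig import camera
w,_=camera('wrist')
cv2.imwrite('pics/a4.png',np.hstack([o['top'][140:380,60:360].repeat(1,0),cv2.resize(w,(320,240))])[:,:,::-1])"
```

```text
top [231. 203.] 356 [658.  92.  51.] board 97.7 66.9
top [306. 226.] 355 [618. -36.  50.] board 73.9 -65.7
top [268. 324.] 377 [453.  30.  52.] board -97.9 -20.9
scene [334. 161.] 160 [457.  30.  52.] board -93.9 -19.7
scene [259. 192.] 195 [621. -36.  52.] board 77.0 -64.8
scene [307. 231.] 244 [659.  91.  50.] board 98.4 65.9
```

View pics/a4.png

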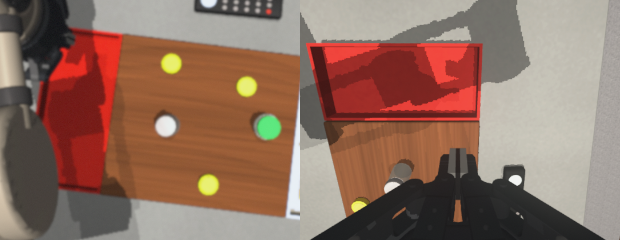

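Cap3 has not moved, so the closed fingertips passed over it. They end higher than the stated TCP. I'll measure the true tip position from the wrist camera.

```bash
python3 -c "
from h import *
from rig import camera
st(97.8,29,60)
c=get_calibration('wrist');p,d=camera('wrist');T=c['tool_from_camera'];K=c['camera_matrix']
Ti=np.linalg.inv(T)
for z in [0,-5,-10,-15,-20,-30]:
  for x in (-11,11):
    q=K@(Ti[:3,:3]@[x,0,z]+Ti[:3,3]);print(x,z,(q[:2]/q[2]).round(0),q[2].round(0))
for v in range(250,330,6):
  for u in (268,286):
    q=np.linalg.inv(K)@[u,v,1]*d[v,u];print(v,u,d[v,u].round(0),p[v,u],(T[:3,:3]@q+T[:3,3]).round(1))
print(T.round(2))
"
```

```text
t 5.97 p [675.2 214.8 176.2] board 99.4 190.4 F [-0.6 -0.4 -0.1] jaw -0.003 j [ 0.2   0.71  0.95 -0.    1.48  0.33] shift [-161.6   -1.9  116. ]
toolx ang 82.77 want 82.85; z [ 4.4e-03  8.0e-04 -1.0e+00]
-11 0 [275. 257.] 201.0
11 0 [275. 223.] 194.0
-11 -5 [275. 261.] 196.0
11 -5 [275. 226.] 189.0
-11 -10 [275. 265.] 191.0
11 -10 [275. 230.] 184.0
-11 -15 [275. 270.] 187.0
11 -15 [275. 234.] 179.0
-11 -20 [275. 274.] 182.0
11 -20 [275. 237.] 175.0
-11 -30 [275. 284.] 172.0
11 -30 [275. 246.] 165.0
250 268 350.0 [172 108  71] [-74.2  -7.7 135.9]
250 286 349.0 [158  98  66] [-73.9  11.2 135.4]
256 268 352.0 [163 102  67] [-81.1  -7.7 135.7]
256 286 353.0 [156  99  66] [-81.7  11.3 136.9]
262 268 153.0 [97 90 84] [  9.2  -3.1 -43.4]
262 286 152.0 [97 91 86] [  9.6   5.2 -44.1]
268 268 148.0 [96 90 84] [  9.1  -3.  -48.7]
268 286 146.0 [97 91 85] [ 10.2   5.  -50.5]
274 268 142.0 [95 90 84] [  9.8  -2.8 -55. ]
274 286 143.0 [96 91 86] [  9.3   4.9 -54.1]
280 268 139.0 [95 90 84] [  9.2  -2.8 -58.7]
280 286 139.0 [95 90 85] [  9.2   4.7 -58.7]
286 268 134.0 [94 89 84] [  9.3  -2.6 -63.4]
286 286 135.0 [95 91 85] [  8.9   4.6 -62.8]
292 268 131.0 [93 89 83] [  8.7  -2.6 -66.8]
292 286 129.0 [94 90 85] [ 10.    4.4 -68.8]
298 268 126.0 [93 89 84] [  9.6  -2.5 -72.1]
298 286 126.0 [93 90 84] [  9.5   4.3 -72. ]
304 268 123.0 [127 123 115] [  8.9  -2.4 -74.9]
304 286 125.0 [115 112 105] [  8.3   4.3 -74. ]
310 268 118.0 [40 37 36] [ 10.   -2.3 -80. ]
310 286 117.0 [40 38 37] [ 10.8   4.1 -81. ]
316 268 114.0 [38 34 34] [ 10.7  -2.2 -84.2]
316 286 115.0 [39 37 37] [ 10.2   4.  -83.6]
322 268 111.0 [37 34 34] [ 10.6  -2.1 -87.2]
322 286 111.0 [38 36 36] [ 10.8   3.9 -87.5]
328 268 111.0 [35 32 32] [  8.9  -2.1 -88.2]
328 286 108.0 [38 37 37] [ 10.6   3.8 -90.2]
[[  -0.     -0.94   -0.33   83.42]
 [   1.     -0.      0.      0.47]
 [  -0.     -0.33    0.94 -179.7 ]
 [   0.      0.      0.      1.  ]]
```

The tips really end about 40 mm above the reported TCP. The scene depth scan says the same: nothing below about -36 mm. So I need to go roughly 40 mm lower, and then the linkage comes close to jar height. I'll turn the tool 90° so the linkage lies along the sweep and the 22 mm pad width faces the caps.

Call:
send_rows --plan '[{"xyz": [-0.032, 0, 0], "turn": [0, 0, -0.12], "jaw": 0}, {"xyz": [-0.064, 0, 0], "turn": [0, 0, -0.24], "jaw": 0}, {"xyz": [-0.096, 0, 0], "turn": [0, 0, -0.36], "jaw": 0}, {"xyz": [-0.128, -0.001, 0], "turn": [0, 0, -0.48], "jaw": 0}, {"xyz": [-0.15, -0.0015, 0], "turn": [0, 0, -0.6], "jaw": 0}]'

```text
time_s: 6.43
position: [652.3, 63.3, 171.6]
tcp_rot: [0.519, 0.855, -0.001, -0.002]
wrist_force: [-0.2, 0.4, -0.6]
gripper_width: 0.001
finger_force: 0.0
```

Call:
send_rows --plan '[{"xyz": [0, 0, 0.01], "turn": [0, 0, -0.12], "jaw": 0}, {"xyz": [0, 0, 0.02], "turn": [0, 0, -0.24], "jaw": 0}, {"xyz": [0, 0, 0.03], "turn": [0, 0, -0.36], "jaw": 0}, {"xyz": [0, 0, 0.04], "turn": [0, 0, -0.48], "jaw": 0}, {"xyz": [0, 0, 0.05], "turn": [0, 0, -0.6], "jaw": 0}]'

```text
time_s: 6.85
position: [652.5, 65.9, 121.1]
tcp_rot: [0.243, 0.97, -0.0, -0.002]
wrist_force: [-0.3, -0.2, 0.3]
gripper_width: -0.0
finger_force: 0.0
```

Call:
send_rows --plan '[{"xyz": [0, 0, 0.01], "turn": [0, 0, -0.12], "jaw": 0}, {"xyz": [0, 0, 0.02], "turn": [0, 0, -0.24], "jaw": 0}, {"xyz": [0, 0, 0.03], "turn": [0, 0, -0.36], "jaw": 0}, {"xyz": [0, 0, 0.04], "turn": [0, 0, -0.37], "jaw": 0}, {"xyz": [0, 0, 0.04], "turn": [0, 0, -0.37], "jaw": 0}]'

```text
time_s: 7.27
position: [651.5, 66.1, 79.8]
tcp_rot: [0.065, 0.998, -0.0, -0.003]
wrist_force: [0.2, -0.3, -0.1]
gripper_width: -0.007
finger_force: 0.0
```

```bash
python3 -c "
from h import *
from rig import camera
st(97.8,35,20)
p,d=camera('scene');np.savez('s5.npz',p=p,d=d)
s=observe();c=get_calibration('scene');R,t,K=c['R'],c['t'],c['camera_matrix']
for h in (0,36,40,44):
  q=K@(R@(s['position']+[0,0,h])+t);print(h,q[:2]/q[2])
u,v=(q[:2]/q[2]).astype(int)
u,v=int(u),int(v);cr=p[max(v-100,0):v+50,u-100:u+100];print(u-100,max(v-100,0));cv2.imwrite('pics/s5.png',cv2.resize(cr,None,fx=4,fy=4)[:,:,::-1])
"
```

```text
t 7.27 p [651.5  66.1  79.8] board 94.4 39.9 F [ 0.2 -0.3 -0.1] jaw -0.007 j [-0.02  0.68  1.28  0.    1.19 -1.46] shift [-3.8 -4.8 59.8]
toolx ang 172.57 want 82.85; z [-6.7e-03  2.0e-04 -1.0e+00]
0 [297.07976694 208.84743953]
36 [297.53133134 191.70153972]
40 [297.5830434  189.73803261]
44 [297.63507353 187.76244891]
197 87
```

View pics/s5.png

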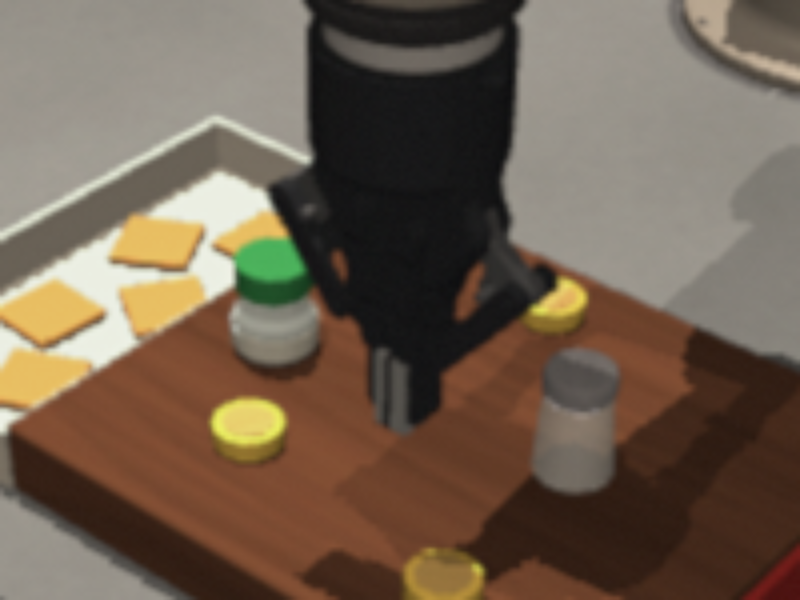

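The tip is at crop (402,432), i.e. px (297.5,195), which puts it about 29–36 mm above the TCP. The wrist camera said up to 43. I'll go down in steps, watching the force.

Call:
send_rows --plan '[{"xyz": [-0.001, -0.01, 0.015], "turn": [0, 0, 0], "jaw": 0}, {"xyz": [-0.001, -0.01, 0.03], "turn": [0, 0, 0], "jaw": 0}, {"xyz": [-0.001, -0.01, 0.045], "turn": [0, 0, 0], "jaw": 0}, {"xyz": [-0.001, -0.01, 0.056], "turn": [0, 0, 0], "jaw": 0}, {"xyz": [-0.001, -0.01, 0.06], "turn": [0, 0, 0], "jaw": 0}]'

```text
time_s: 7.73
position: [652.5, 56.1, 22.0]
tcp_rot: [0.064, 0.998, -0.0, -0.001]
wrist_force: [-0.2, 0.1, -0.2]
gripper_width: -0.002
finger_force: 0.0
```

Call:
send_rows --plan '[{"xyz": [0, 0, 0.0], "turn": [0, 0, 0], "jaw": 0}, {"xyz": [0, 0, 0.001], "turn": [0, 0, 0], "jaw": 0}, {"xyz": [0, 0, 0.002], "turn": [0, 0, 0], "jaw": 0}, {"xyz": [0, 0, 0.003], "turn": [0, 0, 0], "jaw": 0}, {"xyz": [0, 0, 0.003], "turn": [0, 0, 0], "jaw": 0}]'

```text
time_s: 8.15
position: [653.8, 56.2, 21.3]
tcp_rot: [0.063, 0.998, 0.0, 0.0]
wrist_force: [0.1, 0.3, 0.3]
gripper_width: 0.0
finger_force: 0.0
```

```bash
python3 -c "
from h import *
from rig import camera
st(97.8,35,15)
p,d=camera('scene');w,_=camera('wrist')
s=observe();c=get_calibration('scene');R,t,K=c['R'],c['t'],c['camera_matrix']
q=K@(R@(s['position']+[0,0,35])+t);u,v=(q[:2]/q[2]).astype(int);print(u,v)
a=cv2.resize(p[v-35:v+40,u-45:u+55],(400,300),interpolation=cv2.INTER_CUBIC)
cv2.imwrite('pics/s6.png',np.hstack([a,cv2.resize(w,(400,300))])[:,:,::-1])
"
```

```text
t 8.15 p [653.8  56.2  21.3] board 98.0 30.3 F [0.1 0.3 0.3] jaw 0.0 j [-0.03  0.74  1.33  0.    1.07 -1.47] shift [0.2 4.7 6.3]
toolx ang 172.73 want 82.85; z [ 0.001  0.    -1.   ]
291 218
```

View pics/s6.png

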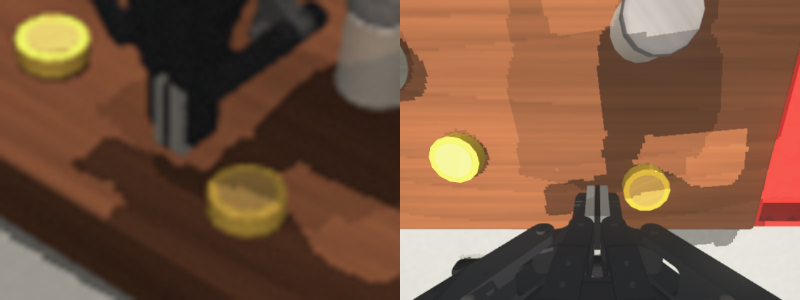

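The tip is still well above the board: crop (172,152), so its height is about 50–57 mm. I'll step further down.

Call:
send_rows --plan '[{"xyz": [0, 0, 0.002], "turn": [0, 0, 0], "jaw": 0}, {"xyz": [0, 0, 0.004], "turn": [0, 0, 0], "jaw": 0}, {"xyz": [0, 0, 0.005], "turn": [0, 0, 0], "jaw": 0}, {"xyz": [0, 0, 0.006], "turn": [0, 0, 0], "jaw": 0}, {"xyz": [0, 0, 0.006], "turn": [0, 0, 0], "jaw": 0}]'

```text
time_s: 8.67
position: [653.3, 56.1, 14.4]
tcp_rot: [0.063, 0.998, 0.0, -0.0]
wrist_force: [0.3, -0.4, 0.7]
gripper_width: -0.005
finger_force: 0.0
```

Call:
send_rows --plan '[{"xyz": [0, 0, 0.001], "turn": [0, 0, 0], "jaw": 0}, {"xyz": [0, 0, 0.002], "turn": [0, 0, 0], "jaw": 0}, {"xyz": [0, 0, 0.003], "turn": [0, 0, 0], "jaw": 0}, {"xyz": [0, 0, 0.003], "turn": [0, 0, 0], "jaw": 0}, {"xyz": [0, 0, 0.003], "turn": [0, 0, 0], "jaw": 0}]'

```text
time_s: 9.08
position: [653.5, 56.1, 11.7]
tcp_rot: [0.063, 0.998, 0.0, -0.0]
wrist_force: [0.5, 0.2, 0.8]
gripper_width: 0.002
finger_force: 0.0
```

```bash
python3 -c "
from h import *
from rig import camera
st(97.8,35,10)
p,d=camera('scene');w,_=camera('wrist')
s=observe();c=get_calibration('scene');R,t,K=c['R'],c['t'],c['camera_matrix']
for x in (0,11):
  for h in (40,45,50,55):
    g=s['position'].copy();g[2]=h;g[:2]+=EX*x;q=K@(R@g+t);print(x,h,(q[:2]/q[2]).round(1))
u,v=290,219
a=cv2.resize(p[v-35:v+40,u-45:u+55],(800,600),interpolation=cv2.INTER_CUBIC)
cv2.imwrite('pics/s7.png',a[:,:,::-1])
"
```

```text
t 9.08 p [653.5  56.1  11.7] board 97.7 30.2 F [0.5 0.2 0.8] jaw 0.002 j [-0.03  0.75  1.34  0.    1.05 -1.48] shift [-0.1  4.8  1.7]
toolx ang 172.74 want 82.85; z [-1.e-04  1.e-04 -1.e+00]
0 40 [291.2 225.7]
0 45 [291.3 223.5]
0 50 [291.3 221.3]
0 55 [291.4 219.1]
11 40 [287.1 228.9]
11 45 [287.1 226.7]
11 50 [287.2 224.5]
11 55 [287.2 222.3]
```

View pics/s7.png

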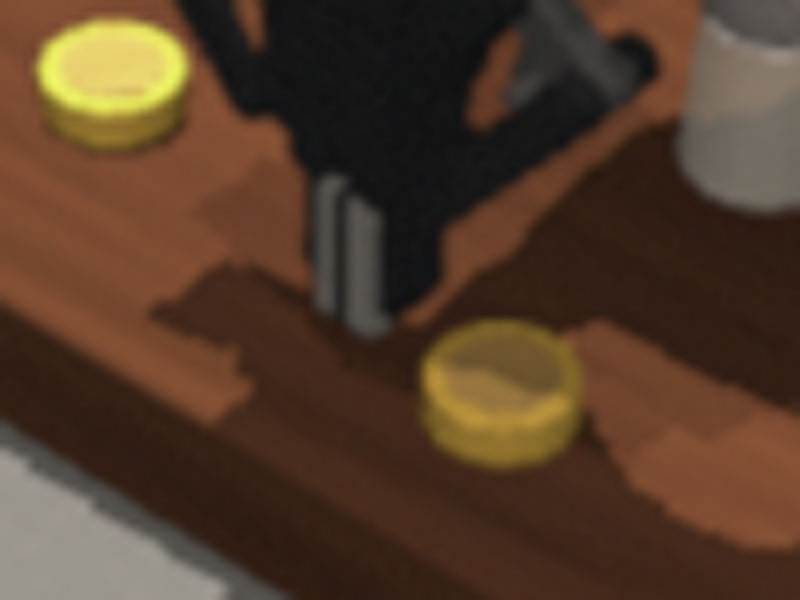

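The tip's front edge is at crop (345,320), px (288,224), so z is about 51 and the tip offset about 39 mm. I'll go 7 mm lower, to a tip height of about 44.

Call:
send_rows --plan '[{"xyz": [0, 0, 0.002], "turn": [0, 0, 0], "jaw": 0}, {"xyz": [0, 0, 0.004], "turn": [0, 0, 0], "jaw": 0}, {"xyz": [0, 0, 0.005], "turn": [0, 0, 0], "jaw": 0}, {"xyz": [0, 0, 0.006], "turn": [0, 0, 0], "jaw": 0}, {"xyz": [0, 0, 0.007], "turn": [0, 0, 0], "jaw": 0}]'

```text
time_s: 9.6
position: [653.5, 56.1, 4.6]
tcp_rot: [0.063, 0.998, 0.0, -0.0]
wrist_force: [0.5, -0.4, 0.2]
gripper_width: -0.0
finger_force: 0.0
```

Call:
send_rows --plan '[{"xyz": [0, 0.005, 0], "turn": [0, 0, 0], "jaw": 0}, {"xyz": [0, 0.01, 0], "turn": [0, 0, 0], "jaw": 0}, {"xyz": [0, 0.015, 0], "turn": [0, 0, 0], "jaw": 0}, {"xyz": [0, 0.02, 0], "turn": [0, 0, 0], "jaw": 0}, {"xyz": [0, 0.025, 0], "turn": [0, 0, 0], "jaw": 0}]'

```text
time_s: 10.02
position: [656.8, 81.7, 4.9]
tcp_rot: [0.063, 0.998, 0.0, 0.0]
wrist_force: [0.5, -0.1, -0.0]
gripper_width: -0.001
finger_force: 0.0
```

```bash
python3 -c "
from h import *
st(97.8,190,4.5)
caps()"
```

```text
t 10.02 p [656.8  81.7   4.9] board 97.8 56.0 F [ 0.5 -0.1 -0. ] jaw -0.001 j [ 0.01  0.77  1.33  0.    1.05 -1.44] shift [  0.2 134.    0.4]
toolx ang 172.76 want 82.85; z [ 3.e-04  1.e-04 -1.e+00]
top [306. 226.] 354 [618. -36.  53.] board 73.9 -65.5
top [272. 324.] 201 [453.  23.  50.] board -97.3 -28.0
scene [336. 161.] 123 [454.  33.  52.] board -97.0 -17.7
scene [259. 192.] 193 [619. -37.  50.] board 75.3 -66.4
```

```bash
cat >> h.py <<'E'
def wcaps():
    from rig import camera
    s=observe();M=Ro.from_quat(s["tcp_rot"]).as_matrix();c=get_calibration("wrist");p,d=camera("wrist")
    T=c["tool_from_camera"];K=c["camera_matrix"]
    m=cv2.inRange(cv2.cvtColor(p,cv2.COLOR_RGB2HSV),(20,140,50),(36,255,255))
    k,_,st_,ce=cv2.connectedComponentsWithStats(m)
    for i in range(1,k):
        if st_[i,4]<40: continue
        x,y,w,h,a=st_[i];u=np.array([x+w/2-.5,y+h/2-.5]);z=np.median(d[_==i])
        q=M@(T[:3,:3]@(np.linalg.inv(K)@[*u,1]*z)+T[:3,3])+s["position"];b=q[:2]-CTR
        print("wrist",u,w,h,a,q.round(1),"board",(EX@b).round(1),(EY@b).round(1))
    return p
E
python3 -c "
from h import *
cv2.imwrite('pics/w8.png',wcaps()[:,:,::-1])"
```

```text
wrist [ 24. 234.] 49 77 1256 [619.  -28.7  47. ] board 74.0 -58.2
wrist [ 13.5 231.5] 26 34 62 [616.1 -29.6  50.6] board 71.2 -59.5
wrist [339.  279.5] 73 72 2573 [658.8 110.1  49.2] board 96.2 84.4
```

Cap3 is now being pushed: it has moved to y=84 and is centred within 2 mm. I'll continue to past the edge.

Call:
send_rows --plan '[{"xyz": [0, 0.01, 0], "turn": [0, 0, 0], "jaw": 0}, {"xyz": [0, 0.02, 0], "turn": [0, 0, 0], "jaw": 0}, {"xyz": [0, 0.03, 0], "turn": [0, 0, 0], "jaw": 0}, {"xyz": [0, 0.04, 0], "turn": [0, 0, 0], "jaw": 0}, {"xyz": [0, 0.05, 0], "turn": [0, 0, 0], "jaw": 0}]'

```text
time_s: 10.58
position: [663.1, 131.9, 4.8]
tcp_rot: [0.063, 0.998, 0.0, 0.0]
wrist_force: [-0.0, 0.2, 0.2]
gripper_width: 0.003
finger_force: 0.1
```

Call:
send_rows --plan '[{"xyz": [0, 0.009, 0], "turn": [0, 0, 0], "jaw": 0}, {"xyz": [0, 0.018, 0], "turn": [0, 0, 0], "jaw": 0}, {"xyz": [0, 0.027, 0], "turn": [0, 0, 0], "jaw": 0}, {"xyz": [0, 0.036, 0], "turn": [0, 0, 0], "jaw": 0}, {"xyz": [0, 0.045, 0], "turn": [0, 0, 0], "jaw": 0}]'

```text
time_s: 11.0
position: [668.8, 176.1, 4.8]
tcp_rot: [0.063, 0.998, 0.0, 0.0]
wrist_force: [0.1, -0.6, 0.4]
gripper_width: -0.003
finger_force: 0.0
```

Call:
send_rows --plan '[{"xyz": [0, 0.008, 0], "turn": [0, 0, 0], "jaw": 0}, {"xyz": [0, 0.016, 0], "turn": [0, 0, 0], "jaw": 0}, {"xyz": [0, 0.024, 0], "turn": [0, 0, 0], "jaw": 0}, {"xyz": [0, 0.032, 0], "turn": [0, 0, 0], "jaw": 0}, {"xyz": [0, 0.036, 0], "turn": [0, 0, 0], "jaw": 0}]'

```text
time_s: 11.42
position: [673.3, 212.1, 4.8]
tcp_rot: [0.063, 0.998, 0.0, 0.0]
wrist_force: [-0.3, 0.8, -0.1]
gripper_width: -0.004
finger_force: 0.0
```

Call:
send_rows --plan '[{"xyz": [0, 0, -0.03], "turn": [0, 0, 0], "jaw": 0}, {"xyz": [0, 0, -0.06], "turn": [0, 0, 0], "jaw": 0}, {"xyz": [0, 0, -0.09], "turn": [0, 0, 0], "jaw": 0}, {"xyz": [0, 0, -0.1], "turn": [0, 0, 0], "jaw": 0}, {"xyz": [0, 0, -0.1], "turn": [0, 0, 0], "jaw": 0}]'

```text
time_s: 11.83
position: [675.3, 211.3, 108.9]
tcp_rot: [0.063, 0.998, 0.001, 0.003]
wrist_force: [-0.3, 0.9, -0.1]
gripper_width: 0.001
finger_force: 0.0
```

```bash
python3 -c "
from h import *
st(74.1,-103,4.5)
wcaps();caps()"
```

```text
t 11.83 p [675.3 211.3 108.9] board 100.1 186.9 F [-0.3  0.9 -0.1] jaw 0.001 j [ 0.2   0.75  1.07  0.    1.32 -1.25] shift [  26.1 -290.2  103.5]
toolx ang 172.73 want 82.85; z [ 0.0071  0.0014 -1.    ]
wrist [291. 191.] 39 39 1155 [673.8 223.3  15.4] board 97.0 198.6
top [159. 198.] 204 [671. 225.  16.] board 94.5 200.2
top [306. 226.] 354 [618. -36.  48.] board 74.1 -65.9
top [268. 324.] 377 [453.  30.  51.] board -98.0 -20.9
scene [334. 161.] 153 [457.  30.  52.] board -93.8 -20.5
scene [259. 192.] 194 [618. -38.  49.] board 74.6 -67.1
scene [366. 282.] 52 [678. 214.  16.] board 102.0 189.5
scene [381. 289.] 29 [678. 239.  16.] board 99.0 214.5
```

Cap3 lies flat in the red tray. Next is cap2.

Call:
send_rows --plan '[{"xyz": [0.005, -0.029, 0], "turn": [0, 0, 0], "jaw": 0}, {"xyz": [0.01, -0.058, 0], "turn": [0, 0, 0], "jaw": 0}, {"xyz": [0.015, -0.087, 0], "turn": [0, 0, 0], "jaw": 0}, {"xyz": [0.02, -0.116, 0], "turn": [0, 0, 0], "jaw": 0}, {"xyz": [0.024, -0.145, 0], "turn": [0, 0, 0], "jaw": 0}]'

```text
time_s: 12.4
position: [629.1, 68.9, 102.3]
tcp_rot: [0.063, 0.998, -0.0, -0.002]
wrist_force: [0.7, 0.2, -0.2]
gripper_width: 0.001
finger_force: 0.0
```

Call:
send_rows --plan '[{"xyz": [0, -0.029, 0], "turn": [0, 0, 0], "jaw": 0}, {"xyz": [0, -0.058, 0], "turn": [0, 0, 0], "jaw": 0}, {"xyz": [0, -0.087, 0], "turn": [0, 0, 0], "jaw": 0}, {"xyz": [0, -0.116, 0], "turn": [0, 0, 0], "jaw": 0}, {"xyz": [0, -0.146, 0], "turn": [0, 0, 0], "jaw": 0}]'

```text
time_s: 12.82
position: [611.0, -75.7, 102.4]
tcp_rot: [0.063, 0.998, 0.0, -0.002]
wrist_force: [0.5, 0.5, -0.6]
gripper_width: 0.002
finger_force: 0.0
```

Call:
send_rows --plan '[{"xyz": [0, 0, 0], "turn": [0, 0, 0], "jaw": 0}, {"xyz": [0, 0, 0.02], "turn": [0, 0, 0], "jaw": 0}, {"xyz": [0, 0, 0.04], "turn": [0, 0, 0], "jaw": 0}, {"xyz": [0, 0, 0.06], "turn": [0, 0, 0], "jaw": 0}, {"xyz": [0, 0, 0.06], "turn": [0, 0, 0], "jaw": 0}]'

```text
time_s: 13.23
position: [608.7, -73.5, 38.9]
tcp_rot: [0.063, 0.998, 0.001, -0.005]
wrist_force: [-0.7, 0.1, -0.6]
gripper_width: -0.001
finger_force: 0.0
```

```bash
python3 -c "
from h import *
wcaps();st(74.1,-104,4.5)"
```

```text
wrist [31.5 39.5] 64 80 3019 [ 479.9 -197.3   11.3] board -43.0 -242.8
wrist [99.5 58.5] 32 18 54 [ 494.2 -162.4   10.7] board -33.2 -206.5
wrist [134.5  79. ] 36 23 42 [ 507.4 -145.4   10.6] board -22.1 -187.9
wrist [ 99.  114.5] 75 70 934 [ 524.3 -171.6   11.2] board -2.2 -211.8
wrist [ 51. 174.] 75 69 4086 [ 556.  -213.    10.8] board 34.5 -249.0
wrist [124.5 238. ] 84 73 3131 [ 605.5 -178.8   10.3] board 79.3 -208.8
wrist [340.  254.5] 61 60 1544 [615.9 -39.4  49.9] board 72.3 -69.3
wrist [ 59.5 264. ] 76 73 3100 [ 618.8 -229.    10.7] board 98.8 -257.0
t 13.28 p [610.  -73.8  41.3] board 70.7 -104.1 F [-1.   0.1 -0. ] jaw -0.001 j [-0.25  0.66  1.45  0.    1.05 -1.69] shift [-3.6  0.1 36.7]
toolx ang 172.74 want 82.85; z [-0.0074  0.002  -1.    ]
```

Call:
send_rows --plan '[{"xyz": [0, 0, 0.012], "turn": [0, 0, 0], "jaw": 0}, {"xyz": [0, 0, 0.024], "turn": [0, 0, 0], "jaw": 0}, {"xyz": [0, 0, 0.032], "turn": [0, 0, 0], "jaw": 0}, {"xyz": [0, 0, 0.036], "turn": [0, 0, 0], "jaw": 0}, {"xyz": [0, 0, 0.036], "turn": [0, 0, 0], "jaw": 0}]'

```text
time_s: 13.7
position: [611.9, -74.5, 7.6]
tcp_rot: [0.063, 0.998, 0.0, -0.001]
wrist_force: [0.5, 0.4, 0.3]
gripper_width: 0.001
finger_force: 0.0
```

```bash
python3 -c "
from h import *
st(74.1,-104,4.8);wcaps();st(74.1,-104,4.8)"
```

```text
t 13.7 p [611.9 -74.5   7.6] board 72.7 -104.6 F [0.5 0.4 0.3] jaw 0.001 j [-0.25  0.7   1.47  0.    0.97 -1.69] shift [-1.4  0.6  2.8]
toolx ang 172.74 want 82.85; z [-1.9e-03  6.0e-04 -1.0e+00]
wrist [11.  20.5] 23 42 561 [ 481.3 -184.8   10.7] board -43.1 -230.3
wrist [76.5 92.5] 108 120 4183 [ 516.1 -165.1    9.7] board -11.1 -206.4
wrist [ 29. 181.] 59 77 3946 [ 557.2 -205.2   10.4] board 34.7 -241.0
wrist [101.5 254. ] 98 83 4472 [ 605.2 -178.7   10.8] board 79.0 -208.8
wrist [ 35.5 283. ] 72 81 3575 [ 619.2 -224.5   10.7] board 98.6 -252.5
wrist [353. 278.] 73 71 2220 [615.4 -39.7  49.8] board 71.9 -69.6
t 13.75 p [612.5 -74.7   8.4] board 73.3 -104.7 F [-1.   1.5 -0.2] jaw 0.004 j [-0.25  0.7   1.47  0.    0.97 -1.69] shift [-0.8  0.7  3.6]
toolx ang 172.74 want 82.85; z [-7.e-04  3.e-04 -1.e+00]
```

Call:
send_rows --plan '[{"xyz": [0, 0, 0.004], "turn": [0, 0, 0], "jaw": 0}, {"xyz": [0, 0.003, 0.004], "turn": [0, 0, 0], "jaw": 0}, {"xyz": [0, 0.008, 0.004], "turn": [0, 0, 0], "jaw": 0}, {"xyz": [0, 0.014, 0.004], "turn": [0, 0, 0], "jaw": 0}, {"xyz": [0, 0.022, 0.004], "turn": [0, 0, 0], "jaw": 0}]'

```text
time_s: 14.17
position: [615.7, -52.5, 5.1]
tcp_rot: [0.064, 0.998, 0.0, 0.0]
wrist_force: [-0.1, 0.1, 0.5]
gripper_width: 0.001
finger_force: 0.0
```

Call:
send_rows --plan '[{"xyz": [0, 0.01, 0], "turn": [0, 0, 0], "jaw": 0}, {"xyz": [0, 0.02, 0], "turn": [0, 0, 0], "jaw": 0}, {"xyz": [0, 0.03, 0], "turn": [0, 0, 0], "jaw": 0}, {"xyz": [0, 0.04, 0], "turn": [0, 0, 0], "jaw": 0}, {"xyz": [0, 0.05, 0], "turn": [0, 0, 0], "jaw": 0}]'

```text
time_s: 14.58
position: [622.0, -2.1, 4.9]
tcp_rot: [0.063, 0.998, 0.0, 0.0]
wrist_force: [0.8, 0.0, 0.1]
gripper_width: -0.001
finger_force: 0.3
```

Call:
send_rows --plan '[{"xyz": [0, 0.01, 0], "turn": [0, 0, 0], "jaw": 0}, {"xyz": [0, 0.02, 0], "turn": [0, 0, 0], "jaw": 0}, {"xyz": [0, 0.03, 0], "turn": [0, 0, 0], "jaw": 0}, {"xyz": [0, 0.04, 0], "turn": [0, 0, 0], "jaw": 0}, {"xyz": [0, 0.05, 0], "turn": [0, 0, 0], "jaw": 0}]'

```text
time_s: 15.0
position: [628.2, 47.2, 4.9]
tcp_rot: [0.063, 0.998, 0.0, 0.0]
wrist_force: [-0.1, -0.5, 1.1]
gripper_width: -0.001
finger_force: 0.5
```

```bash
python3 -c "
from h import *
st(74.1,188,4.8);wcaps()"
```

```text
t 15.0 p [628.2  47.2   4.9] board 73.7 18.2 F [-0.1 -0.5  1.1] jaw -0.001 j [-0.05  0.72  1.43  0.    0.99 -1.49] shift [-0.000e+00  1.698e+02  1.000e-01]
toolx ang 172.73 want 82.85; z [ 1.e-04  1.e-04 -1.e+00]
wrist [337.  279.5] 73 74 2389 [630.1  74.2  49.3] board 72.2 45.3
wrist [556.5 291.5] 6 24 55 [677.  207.5  14.1] board 102.1 183.3
```

Cap2 is tracking well. To keep it from landing on cap3, I'll steer slightly towards −x for the rest of the sweep.

Call:
send_rows --plan '[{"xyz": [0.001, 0.008, 0], "turn": [0, 0, -0.06], "jaw": 0}, {"xyz": [0.002, 0.017, 0], "turn": [0, 0, -0.12], "jaw": 0}, {"xyz": [0.0033, 0.027, 0], "turn": [0, 0, -0.12], "jaw": 0}, {"xyz": [0.0045, 0.037, 0], "turn": [0, 0, -0.12], "jaw": 0}, {"xyz": [0.0057, 0.047, 0], "turn": [0, 0, -0.12], "jaw": 0}]'

```text
time_s: 15.47
position: [628.3, 94.5, 4.7]
tcp_rot: [0.004, 1.0, 0.0, -0.0]
wrist_force: [-0.1, 0.1, -0.1]
gripper_width: 0.004
finger_force: 0.0
```

Call:
send_rows --plan '[{"xyz": [0, 0.009, 0], "turn": [0, 0, 0], "jaw": 0}, {"xyz": [0, 0.018, 0], "turn": [0, 0, 0], "jaw": 0}, {"xyz": [0, 0.027, 0], "turn": [0, 0, 0], "jaw": 0}, {"xyz": [0, 0.036, 0], "turn": [0, 0, 0], "jaw": 0}, {"xyz": [0, 0.045, 0], "turn": [0, 0, 0], "jaw": 0}]'

```text
time_s: 15.88
position: [628.7, 139.5, 4.8]
tcp_rot: [0.003, 1.0, 0.0, 0.0]
wrist_force: [0.5, 0.2, -0.3]
gripper_width: 0.002
finger_force: 0.0
```

```bash
python3 -c "
from h import *
st(60,188,4.8);wcaps()"
```

```text
t 15.88 p [628.7 139.5   4.8] board 62.7 109.9 F [ 0.5  0.2 -0.3] jaw 0.002 j [ 0.1   0.74  1.39  0.    1.01 -1.46] shift [-6.5 77.9 -0. ]
toolx ang 179.6 want 82.85; z [ 0.e+00  1.e-04 -1.e+00]
wrist [337.5 285.5] 70 72 2338 [630.2 166.8  49.5] board 60.8 137.2
wrist [414. 313.] 59 55 2448 [672.  221.6  14.6] board 95.4 196.7
```

Still centred, with 77 mm to go.

Call:
send_rows --plan '[{"xyz": [0, 0.009, 0], "turn": [0, 0, 0], "jaw": 0}, {"xyz": [0, 0.018, 0], "turn": [0, 0, 0], "jaw": 0}, {"xyz": [0, 0.027, 0], "turn": [0, 0, 0], "jaw": 0}, {"xyz": [0, 0.036, 0], "turn": [0, 0, 0], "jaw": 0}, {"xyz": [0, 0.045, 0], "turn": [0, 0, 0], "jaw": 0}]'

```text
time_s: 16.35
position: [629.0, 184.5, 4.8]
tcp_rot: [0.003, 1.0, 0.0, 0.0]
wrist_force: [-0.1, 0.1, -0.1]
gripper_width: -0.0
finger_force: 0.0
```

Call:
send_rows --plan '[{"xyz": [0, 0.007, 0], "turn": [0, 0, 0], "jaw": 0}, {"xyz": [0, 0.014, 0], "turn": [0, 0, 0], "jaw": 0}, {"xyz": [0, 0.021, 0], "turn": [0, 0, 0], "jaw": 0}, {"xyz": [0, 0.028, 0], "turn": [0, 0, 0], "jaw": 0}, {"xyz": [0, 0.035, 0], "turn": [0, 0, 0], "jaw": 0}]'

```text
time_s: 16.77
position: [629.2, 219.2, 4.8]
tcp_rot: [0.003, 1.0, 0.0, 0.0]
wrist_force: [-0.0, -0.1, -0.7]
gripper_width: -0.0
finger_force: 0.0
```

Call:
send_rows --plan '[{"xyz": [0, 0, -0.03], "turn": [0, 0, 0.06], "jaw": 0}, {"xyz": [0, 0, -0.06], "turn": [0, 0, 0.12], "jaw": 0}, {"xyz": [0, 0, -0.09], "turn": [0, 0, 0.12], "jaw": 0}, {"xyz": [0, 0, -0.1], "turn": [0, 0, 0.12], "jaw": 0}, {"xyz": [0, 0, -0.1], "turn": [0, 0, 0.12], "jaw": 0}]'

```text
time_s: 17.18
position: [631.2, 219.3, 108.5]
tcp_rot: [0.063, 0.998, 0.001, 0.003]
wrist_force: [0.4, 0.3, 0.9]
gripper_width: -0.002
finger_force: 0.0
```

```bash
python3 -c "
from h import *
wcaps();caps();st(-97.9,-59,105)"
```

```text
wrist [258.5 201. ] 16 39 436 [628.8 204.3  33.9] board 54.8 174.1
wrist [287. 239.] 37 37 1065 [673.7 222.7  15.5] board 97.0 198.0
top [159. 196.] 274 [675. 224.  17.] board 97.7 199.9
top [168. 219.] 93 [632. 203.  38.] board 57.6 172.9
top [268. 324.] 377 [453.  30.  52.] board -97.9 -20.9
scene [335. 161.] 161 [455.  29.  50.] board -96.4 -21.2
scene [375. 254.] 56 [633. 205.  37.] board 59.1 175.6
scene [368. 284.] 125 [681. 219.  17.] board 105.2 195.1
t 17.33 p [628.2 218.4 103. ] board 52.4 188.1 F [-0.4 -0.4 -0.7] jaw -0.003 j [ 0.22  0.67  1.22  0.    1.25 -1.22] shift [ 149.8 -247.4   -1.4]
toolx ang 172.74 want 82.85; z [-2.8e-03 -5.0e-04 -1.0e+00]
```

Cap2 appears perched on the tray rim (y about 173, z about 36), so I'll take a look.

```bash
python3 -c "
from h import *
from rig import camera
w,d=camera('wrist');p,_=camera('scene')
cv2.imwrite('pics/w9.png',np.hstack([cv2.resize(w[130:310,160:400],(400,300)),cv2.resize(p[215:305,320:440],(400,300),interpolation=cv2.INTER_CUBIC)])[:,:,::-1])"
```

```text
(no output)
```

View pics/w9.png

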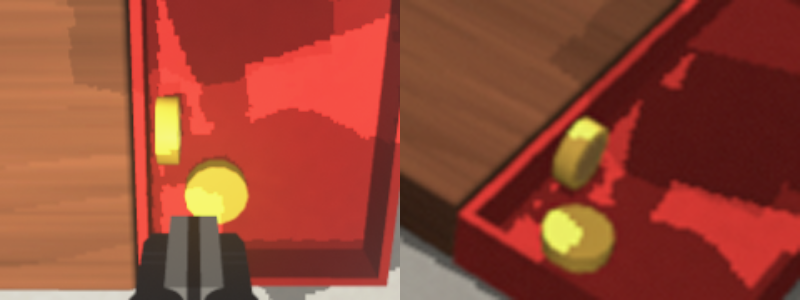

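Cap2 stands on its edge inside the red tray, leaning on the near wall (crop (167,130)), and cap3 lies flat. Both are in the tray. Cap1 is next.

Call:
send_rows --plan '[{"xyz": [0.015, -0.0247, 0], "turn": [0, 0, 0], "jaw": 0}, {"xyz": [0.03, -0.0494, 0], "turn": [0, 0, 0], "jaw": 0}, {"xyz": [0.045, -0.0741, 0], "turn": [0, 0, 0], "jaw": 0}, {"xyz": [0.06, -0.0988, 0], "turn": [0, 0, 0], "jaw": 0}, {"xyz": [0.075, -0.1235, 0], "turn": [0, 0, 0], "jaw": 0}]'

```text
time_s: 17.85
position: [537.4, 104.6, 103.3]
tcp_rot: [0.063, 0.998, -0.0, -0.001]
wrist_force: [0.3, 0.1, 0.4]
gripper_width: 0.002
finger_force: 0.0
```

Call:
send_rows --plan '[{"xyz": [0.015, -0.0247, 0], "turn": [0, 0, 0], "jaw": 0}, {"xyz": [0.03, -0.0494, 0], "turn": [0, 0, 0], "jaw": 0}, {"xyz": [0.045, -0.0741, 0], "turn": [0, 0, 0], "jaw": 0}, {"xyz": [0.06, -0.0988, 0], "turn": [0, 0, 0], "jaw": 0}, {"xyz": [0.075, -0.1235, 0], "turn": [0, 0, 0], "jaw": 0}]'

```text
time_s: 18.27
position: [447.4, -8.2, 103.7]
tcp_rot: [0.063, 0.998, 0.0, -0.001]
wrist_force: [-0.0, -0.3, 0.5]
gripper_width: -0.003
finger_force: 0.0
```

Call:
send_rows --plan '[{"xyz": [0, 0, 0], "turn": [0, 0, 0], "jaw": 0}, {"xyz": [0, 0, 0.02], "turn": [0, 0, 0], "jaw": 0}, {"xyz": [0, 0, 0.04], "turn": [0, 0, 0], "jaw": 0}, {"xyz": [0, 0, 0.05], "turn": [0, 0, 0], "jaw": 0}, {"xyz": [0, 0, 0.05], "turn": [0, 0, 0], "jaw": 0}]'

```text
time_s: 18.68
position: [447.3, -6.9, 52.1]
tcp_rot: [0.063, 0.998, 0.0, -0.003]
wrist_force: [0.1, 0.1, -0.2]
gripper_width: 0.002
finger_force: 0.0
```

```bash
python3 -c "
from h import *
wcaps();wcaps();st(-97.9,-59,4.8)"
```

```text
wrist [ 68.5 228.5] 68 54 3083 [ 436.7 -157.    11. ] board -90.8 -208.2
wrist [334. 239.] 57 57 1370 [450.7  26.3  50. ] board -99.8 -24.6
wrist [ 29. 277.] 59 65 2320 [ 471.5 -200.1   10.4] board -51.0 -246.6
wrist [ 90. 321.] 65 59 2236 [ 515.9 -166.2   10.6] board -11.2 -207.5
wrist [ 50.5 366. ] 56 41 1883 [ 555.2 -212.5   11. ] board 33.6 -248.6
wrist [556.5 412. ] 6 15 48 [634.9 196.1  31.2] board 61.8 166.8
wrist [ 69.5 226.5] 68 54 3066 [ 436.8 -156.9   10.8] board -90.8 -208.1
wrist [334. 237.] 57 57 1347 [450.9  26.4  50. ] board -99.7 -24.5
wrist [ 29.5 275. ] 60 65 2335 [ 471.6 -200.4   10.4] board -50.9 -246.9
wrist [ 91. 319.] 65 59 2218 [ 516.1 -166.    10.7] board -11.0 -207.2
wrist [ 51.5 364. ] 56 41 1876 [ 555.5 -212.5   11. ] board 33.9 -248.5
wrist [555. 409.] 9 21 91 [634.2 195.8  31.2] board 61.2 166.4
t 18.78 p [448.9  -7.2  54.2] board -97.4 -58.0 F [-0.6 -0.4  0.2] jaw -0.0 j [-0.19  0.38  1.91  0.    0.85 -1.63] shift [ 0.4 -1.  49.4]
toolx ang 172.74 want 82.85; z [-1.8e-03  5.0e-04 -1.0e+00]
```

Call:
send_rows --plan '[{"xyz": [0, -0.003, 0.015], "turn": [0, 0, 0], "jaw": 0}, {"xyz": [0, -0.003, 0.03], "turn": [0, 0, 0], "jaw": 0}, {"xyz": [0, -0.003, 0.04], "turn": [0, 0, 0], "jaw": 0}, {"xyz": [0, -0.003, 0.046], "turn": [0, 0, 0], "jaw": 0}, {"xyz": [0, -0.003, 0.048], "turn": [0, 0, 0], "jaw": 0}]'

```text
time_s: 19.2
position: [448.9, -10.3, 6.5]
tcp_rot: [0.063, 0.998, 0.0, -0.0]
wrist_force: [-0.1, 0.6, 0.5]
gripper_width: 0.0
finger_force: 0.0
```

Call:
send_rows --plan '[{"xyz": [0, 0, 0], "turn": [0, 0, 0], "jaw": 0}, {"xyz": [0, 0.004, 0], "turn": [0, 0, 0], "jaw": 0}, {"xyz": [0, 0.01, 0], "turn": [0, 0, 0], "jaw": 0}, {"xyz": [0, 0.018, 0], "turn": [0, 0, 0], "jaw": 0}, {"xyz": [0, 0.026, 0], "turn": [0, 0, 0], "jaw": 0}]'

```text
time_s: 19.62
position: [452.5, 16.2, 7.3]
tcp_rot: [0.063, 0.998, 0.0, 0.0]
wrist_force: [-0.1, -0.3, -0.2]
gripper_width: -0.0
finger_force: 0.0
```

```bash
python3 -c "
from h import *
st(-97.9,188,4.8);wcaps()"
```

```text
t 19.62 p [452.5  16.2   7.3] board -96.7 -34.4 F [-0.1 -0.3 -0.2] jaw -0.0 j [-0.13  0.47  1.95  0.    0.72 -1.58] shift [  1.6 222.4   2.5]
toolx ang 172.72 want 82.85; z [ 0.001  0.    -1.   ]
wrist [325.5 272.5] 70 72 1907 [450.8  38.3  50.3] board -101.2 -12.7
wrist [ 22.  335.5] 41 20 55 [ 496.8 -157.4    9.8] board -31.2 -201.1
wrist [  5.  404.5] 11 30 44 [ 552.1 -191.1   10.4] board 27.9 -227.7
```

The tip is about 2.5 mm high on this one, and the cap sits closer under the finger than before. I'll back off, lower by 2.5 mm, and approach again.

Call:
send_rows --plan '[{"xyz": [0.001, -0.008, 0], "turn": [0, 0, 0], "jaw": 0}, {"xyz": [0.001, -0.016, 0], "turn": [0, 0, 0], "jaw": 0}, {"xyz": [0.001, -0.02, 0], "turn": [0, 0, 0], "jaw": 0}, {"xyz": [0.001, -0.02, 0.0015], "turn": [0, 0, 0], "jaw": 0}, {"xyz": [0.001, -0.02, 0.0025], "turn": [0, 0, 0], "jaw": 0}]'

```text
time_s: 20.08
position: [448.6, -5.1, 4.2]
tcp_rot: [0.064, 0.998, 0.0, 0.0]
wrist_force: [-0.4, 0.4, -0.5]
gripper_width: 0.003
finger_force: 0.0
```

```bash
python3 -c "
from h import *
st(-97.9,188,4.8);wcaps();caps()"
```

```text
t 20.08 p [448.6  -5.1   4.2] board -98.0 -56.0 F [-0.4  0.4 -0.5] jaw 0.003 j [-0.18  0.47  1.96  0.    0.71 -1.63] shift [  0.7 244.   -0.6]
toolx ang 172.64 want 82.85; z [ 1.e-04  1.e-04 -1.e+00]
wrist [ 30.5 258. ] 62 65 297 [ 435.6 -145.2   14.9] board -93.4 -196.7
wrist [374.5 278. ] 76 73 2383 [451.2  39.   49.7] board -100.9 -12.0
wrist [ 20. 286.] 41 9 129 [ 454.7 -162.2   10.5] board -72.3 -211.2
wrist [  5.  325.5] 11 18 109 [ 481.1 -182.5   10.4] board -43.7 -228.0
wrist [ 47.5 363.5] 72 64 2631 [ 513.7 -166.7   10.3] board -13.2 -208.3
wrist [ 16.5 407. ] 34 25 723 [ 547.1 -200.8   11.1] board 24.1 -237.9
top [159. 196.] 289 [675. 226.  15.] board 97.8 201.0
top [167. 219.] 130 [632. 204.  39.] board 58.2 174.5
top [260. 317.] 93 [465.  42.  51.] board -87.9 -7.0
scene [374. 256.] 94 [640. 206.  38.] board 65.5 177.0
scene [373. 285.] 282 [675. 225.  14.] board 98.4 200.2
```

Cap1 is flat and in front of the fingers. I'll sweep it now.

Call:
send_rows --plan '[{"xyz": [0.0, 0.006, 0], "turn": [0, 0, 0], "jaw": 0}, {"xyz": [0.0, 0.012, 0], "turn": [0, 0, 0], "jaw": 0}, {"xyz": [0.0, 0.018, 0], "turn": [0, 0, 0], "jaw": 0}, {"xyz": [0, 0.026, 0], "turn": [0, 0, 0], "jaw": 0}, {"xyz": [0, 0.035, 0], "turn": [0, 0, 0], "jaw": 0}]'

```text
time_s: 20.65
position: [453.1, 31.3, 4.3]
tcp_rot: [0.063, 0.998, 0.0, 0.0]
wrist_force: [-0.2, 0.0, -0.4]
gripper_width: 0.002
finger_force: 0.0
```

Call:
send_rows --plan '[{"xyz": [0, 0.01, 0], "turn": [0, 0, 0], "jaw": 0}, {"xyz": [0, 0.02, 0], "turn": [0, 0, 0], "jaw": 0}, {"xyz": [0, 0.03, 0], "turn": [0, 0, 0], "jaw": 0}, {"xyz": [0, 0.04, 0], "turn": [0, 0, 0], "jaw": 0}, {"xyz": [0, 0.05, 0], "turn": [0, 0, 0], "jaw": 0}]'

```text
time_s: 21.07
position: [459.4, 81.1, 4.3]
tcp_rot: [0.063, 0.998, 0.0, 0.0]
wrist_force: [-0.7, 0.2, -0.1]
gripper_width: 0.005
finger_force: 0.0
```

Call:
send_rows --plan '[{"xyz": [0, 0.01, 0], "turn": [0, 0, 0], "jaw": 0}, {"xyz": [0, 0.02, 0], "turn": [0, 0, 0], "jaw": 0}, {"xyz": [0, 0.03, 0], "turn": [0, 0, 0], "jaw": 0}, {"xyz": [0, 0.04, 0], "turn": [0, 0, 0], "jaw": 0}, {"xyz": [0, 0.05, 0], "turn": [0, 0, 0], "jaw": 0}]'

```text
time_s: 21.48
position: [465.7, 130.5, 4.3]
tcp_rot: [0.063, 0.998, 0.0, -0.0]
wrist_force: [0.3, -0.5, -0.8]
gripper_width: 0.001
finger_force: 0.0
```

```bash
python3 -c "
from h import *
st(-98.5,195,4.6);wcaps()"
```

```text
t 21.48 p [465.7 130.5   4.3] board -97.9 80.7 F [ 0.3 -0.5 -0.8] jaw 0.001 j [ 0.11  0.52  1.87  0.    0.76 -1.33] shift [  0.9 114.3  -0.3]
toolx ang 172.73 want 82.85; z [-0.e+00  1.e-04 -1.e+00]
wrist [338. 278.] 73 73 2464 [466.6 158.   49.2] board -100.4 108.0
```

Call:
send_rows --plan '[{"xyz": [0, 0.01, 0], "turn": [0, 0, 0], "jaw": 0}, {"xyz": [0, 0.02, 0], "turn": [0, 0, 0], "jaw": 0}, {"xyz": [0, 0.03, 0], "turn": [0, 0, 0], "jaw": 0}, {"xyz": [0, 0.04, 0], "turn": [0, 0, 0], "jaw": 0}, {"xyz": [0, 0.05, 0], "turn": [0, 0, 0], "jaw": 0}]'

```text
time_s: 21.95
position: [472.1, 180.2, 4.3]
tcp_rot: [0.063, 0.998, 0.0, 0.0]
wrist_force: [-0.1, -0.5, -0.6]
gripper_width: 0.001
finger_force: 0.1
```

Call:
send_rows --plan '[{"xyz": [0, 0.011, 0], "turn": [0, 0, 0], "jaw": 0}, {"xyz": [0, 0.022, 0], "turn": [0, 0, 0], "jaw": 0}, {"xyz": [0, 0.033, 0], "turn": [0, 0, 0], "jaw": 0}, {"xyz": [0, 0.044, 0], "turn": [0, 0, 0], "jaw": 0}, {"xyz": [0, 0.055, 0], "turn": [0, 0, 0], "jaw": 0}]'

```text
time_s: 22.37
position: [479.0, 234.9, 4.3]
tcp_rot: [0.063, 0.998, 0.0, 0.0]
wrist_force: [0.6, -0.3, 0.6]
gripper_width: -0.001
finger_force: 0.0
```

Call:
send_rows --plan '[{"xyz": [0, 0, 0], "turn": [0, 0, 0], "jaw": 0}, {"xyz": [0, 0, -0.03], "turn": [0, 0, 0], "jaw": 0}, {"xyz": [0, 0, -0.06], "turn": [0, 0, 0], "jaw": 0}, {"xyz": [0, 0, -0.09], "turn": [0, 0, 0], "jaw": 0}, {"xyz": [0, 0, -0.12], "turn": [0, 0, 0], "jaw": 0}]'

```text
time_s: 22.78
position: [478.5, 233.4, 125.5]
tcp_rot: [0.063, 0.998, -0.0, -0.0]
wrist_force: [0.6, -0.0, 0.3]
gripper_width: 0.001
finger_force: 0.0
```

```bash
python3 -c "
from h import *
st(30,140,47);wcaps();o=caps()
from rig import camera
p,d=camera('top');c=get_calibration('top')
for uv in [(226,266),(328,267),(298,143)]:
    q=np.linalg.inv(c['camera_matrix'])@[*uv,1]*d[uv[1],uv[0]];print(uv,p[uv[1],uv[0]],(c['R'].T@(q-c['t'])).round(1))
z=np.load('top0.npz')['p'];df=cv2.absdiff(z,p).max(2)
print('diff shaker/jar/remote',[int((df[y-16:y+16,x-16:x+16]>60).sum()) for x,y in [(226,266),(328,267)]],int((df[125:162,250:346]>60).sum()))
"
```

```text
t 22.78 p [478.5 233.4 125.5] board -98.0 184.4 F [ 0.6 -0.   0.3] jaw 0.001 j [ 0.31  0.42  1.61 -0.    1.12 -1.13] shift [-128.1  -44.1   78.4]
toolx ang 172.73 want 82.85; z [-7.e-04 -4.e-04 -1.e+00]
wrist [301. 188.] 37 37 1052 [479.5 254.7  15.4] board -99.7 205.6
wrist [279.  360.5] 7 22 103 [671.4 210.8  15.7] board 96.2 185.9
top [159. 196.] 291 [675. 225.  17.] board 97.6 200.7
top [167. 219.] 130 [632. 205.  38.] board 58.2 174.8
top [139. 305.] 284 [482. 256.  18.] board -97.4 207.6
scene [441. 228.] 52 [485. 266.  14.] board -96.1 217.8
scene [374. 256.] 95 [641. 206.  39.] board 66.3 177.3
scene [373. 285.] 284 [678. 226.  17.] board 101.3 201.7
(226, 266) [226 229 227] [552.6  95.8  94.2]
(328, 267) [ 88 224 121] [549.9 -68.3  91.6]
(298, 143) [103 100  98] [769.9 -24.9  18.6]
diff shaker/jar/remote [0, 0] 0
```

```bash
python3 -c "
from rig import workorder
print(workorder.sign_off())"
```

```text
the job is handed in; nothing more can be done
None
```

All three caps are in the red catch tray and the job is handed in; two lie flat and one (cap2) stands on edge against the near wall, its top about 4 mm above the rim, while the shaker, dip jar and remote have not moved.

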